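Find the heavy side of a plywood wheel and hold it down

ROBOT

A 7-joint arm with a two-finger parallel gripper is mounted at the origin on the work surface. World frame = base frame: x ahead of the robot, y to its left, z up, the work surface at z = 0. Lengths are in m, angles in rad, forces in N, time in s.
With the tool pointing down it reaches from about 0.425 to 0.875 m from the base axis. Payload 4.7 kg.
Tool frame: the origin (TCP) lies between the finger pads; the fingertips stand 14 mm ahead of it and the grasp point (between the pads) lies 5 mm behind it; z points along the fingers, y is the line along which they close (so a half turn about z gives the same grasp; the last joint's range is limited). The gripper opens to 87 mm and grips with 3 to 60 N. Pads are 19 mm wide; open, the fingers measure 117 mm over their backs; the gripper's body (75 mm by 190 mm) begins 51 mm behind the grasp point.
Start: joints at [1.265, 0.321, -0.07, 1.45, 0.023, 1.371, -0.057], TCP at [0.204, -0.617, 0.237] pointing down, gripper open.
Joint ranges: [-2.86, 2.86], [-0.3, 2.09], [-1.38, 1.24], [0.06, 2.45], [-1.56, 4.7], [0.09, 2.05], [-2.69, 2.69]. Speed limits (rad/s): [2.57, 2.57, 3.14, 3.14, 3.14, 3.14, 3.14].

INTERFACE

Orientations are given as a rotation vector (axis times angle).
In Python, from bench import get_state, get_image, camera_params, close_job gives the robot as it stands. The module is installed in compiled form; this text tells all that it offers.
- The arm moves only by the tool arm_command, never from a script. Its argument "motion" is a list of rows, each a list of 5 numbers: the finger opening in mm, from 0 to 87, then the shift along the tool's x, y, z in mm, then the turn about the tool's z in degrees. In form: [[gripper, x, y, z, spin], ...]. A call has 1 to 5 rows; each row is the pose to reach, as a shift and turn from the pose commanded when the call began, along the tool's axes at that moment; what a row does not reach only later rows make up. A row lasts 1/12 s, in which the tool goes at most 41.7 mm and 7.16 degrees, less where a joint would pass 70% of its speed; a pose out of reach is approached as far as the arm can. A call with a gripper value outside its range is refused whole. The fingers move at their own pace and stop on an object; "newtons" is the grip in N (left out, the last holds). Time passes only in rows, so rows that repeat a pose let the fingers close. It gives the time, the measured TCP pose, the force, the opening and the grip force at its end, in the units of the state.
- get_state(): the state, without advancing time (a new reading comes with each control period).
- get_image(name): name is "scene" or "top"; returns (picture, depth): 384x512x3 uint8, red, green, blue; 384x512 float32, m along the optical axis (not along the pixel's ray), 0 where there is no reading.
- camera_params(name): a dict with "intrinsics" (3x3 intrinsics, pixels), "extrinsics" (4x4, takes a point from camera to world coordinates). Camera axes: x right, y down, z forward; pixel columns grow to the right and rows downward; lengths in m; the calibration is good to about 2 mm. A picture is of the moment at which its call begins. camera_params takes no time and is no camera call.
- close_job(): hands the job in; it is judged then, once.
The state is a dict: "time": time; "joint_positions": joint angles; "qd": joint speeds; "joint_torque": joint torques, N m; "position": TCP position; "tool_rot": TCP orientation; "ft_force": force on the tool from outside, world axes, zero at the start; "torque": the same for the moment, N m; "grip_width": opening from 0.0 (shut) to 1.0 (fully open); "grip_force": force on a finger pad.
Only numpy, scipy, OpenCV 4.12 (cv2) and the standard library are available. Lean on these libraries where they do the work, as an engineer would, in place of code of your own. Each camera call takes 0.05 s, during which the arm holds its last target. There are 200 camera calls.

TASK

Swing the clear guard of the balancing stand gently over until it rests fully back on its stop, and leave it there. Then turn the plywood wheel by hand to feel which side of it is heavy, bring that heavy side straight down, and finish still gripping the wheel there, motionless, so that a colleague can mark its top. Leave the mallet, the chisel and the oak rail alone.

Things in the scene. Friction and masses are not known exactly. Their poses are not given: they have to be found in the camera images.
- stand: Fixed balancing stand, origin under the centre of its plywood base board, 240 x 260 x 16 mm; place and yaw on the bench vary. z up, y along the wheel's level axle. At y = +83 mm begin two hinge posts (up to 182 mm above the bench, 73 to 97 mm either side along x). The bearing post, 50 mm wide along x, up to 128 mm above the bench, begins at y = +36 mm
- axle (a point): Centre of the upright wheel, 98 mm above the bench, with the stand's axes (not turning with the wheel). The wheel is a plain plywood disc, radius 78 mm, 32 mm thick along y (16 mm either side of this point); once the guard is open its rim can be pinched from above across its thickness. A steel hub (radius 18 mm) stands out 5 mm, its nut (radius 7 mm) 13 mm, on the -y face
- wheel (a joint): Wheel angle about the stand's +y axis, rad, endless; growing moves the wheel's top to +x; 0: saw kerf on top. A lead weight is hidden in it, at an angle to the kerf that differs every time: its pull is 0.29 to 0.39 N m times the sine of its angle from straight down. The bearing's even drag of 0.42 N m hides this: the wheel stays where it is left, but turns harder where the heavy side goes up
- kerf (a point): Outer end, on the rim's mid-line, of the one dark saw kerf (3.5 mm wide, 32 mm long, radial) seen across the rim and both faces of the wheel; 78 mm from the axle. It only shows how the wheel is turned and has nothing to do with where the heavy side is
- guard (a joint): Opening of the clear flat guard that lies over the wheel, rad: 0 shut (level, 188 mm above the bench, 10 mm above the wheel), 1.95 fully back on its stop, leaning a little past upright on the stand's +y side. It weighs 0.22 kg on a hinge with slight drag (0.05 N m): let go half-way up it falls shut, past upright it stays
- guard_hinge (a point): Middle of the guard's hinge line, fixed on the stand, 188 mm above the bench, 85 mm to the +y side of the axle; stand's axes, the hinge line runs along x. The opening guard's handle rises and goes over to +y
- guard_handle (a point): Middle of the guard's handle: a round steel bar 14 mm thick, 116 mm long, parallel to the hinge, 155 mm from it (6.5 mm above the guard's plane when shut), on two arms 100 mm apart, 38 mm clear of the guard's edge. Pinched from above between the arms, it can pivot in the fingers as the guard swings. Its axes turn with the guard
- mallet: Bystander: wooden mallet 270 mm long lying on the bench; leave it alone. Origin under its middle
- rail: Bystander: oak rail 230 x 45 x 40 mm with a 50 mm tenon, on the bench; leave it alone. Origin under its middle
- chisel: Bystander: chisel 240 mm long on the bench; leave it alone. Origin under its middle

How it is judged:
By the outcome, as a careful person would: the job done as asked, in the order asked, and still so for the second after the job is handed in, while the arm keeps its last pose, push and grip.
It also fails if it takes over 72 s, if anything falls off the work surface, if the arm or the gripper's body presses on something with over 40 N, if the wrist force passes 120 N, or if a joint passes its speed limit or range.

## Working session

There is one attempt and no reset: what is moved stays moved. The work goes in short steps, Python scripts to look and compute and a tool call to move; the robot and the scene stay as the last step left them, time stands still between calls to the robot, and variables do not carry over. Pictures are saved under pics/ and viewed, at most 10 in all, crops included, and the job is handed in when it is done.

Besides the shell and the picture viewer there is one more tool, called after "Request:" as name(argument=value, ...) on one line, values as JSON. arm_command: Moves the arm, as the interface text tells. Its arguments: {"type":"object","properties":{"motion":{"type":"array"},"newtons":{"type":"number"}},"required":["motion"]}

```bash
mkdir -p pics; cat > h.py <<'E'
import numpy as np, cv2
from bench import *
from scipy.spatial.transform import Rotation as R
def cloud(n):
    im,d=get_image(n); p=camera_params(n); K=np.array(p['intrinsics']);T=np.array(p['extrinsics'])
    v,u=np.mgrid[:384,:512]
    P=np.stack([(u-K[0,2])/K[0,0]*d,(v-K[1,2])/K[1,1]*d,d],-1)@T[:3,:3].T+T[:3,3]
    P[d==0]=np.nan
    return im,P,K,T
def save(n,im): cv2.imwrite('pics/'+n,im[:,:,::-1])
E
python3 - <<'E'
from h import *
a=[]
for n in ('scene','top'):
    im,P,K,T=cloud(n); np.savez('/tmp/'+n,im=im,P=P,K=K,T=T); a.append(im)
    print(n,T.round(3).tolist(),K.tolist())
save('a_scene.png',cv2.resize(a[0],(800,600)));save('a_top.png',cv2.resize(a[1],(800,600)))
s=get_state();print(s)
E
```

```text
scene [[0.192, 0.784, -0.59, 1.149], [0.981, -0.151, 0.118, -0.152], [0.003, -0.602, -0.799, 1.045], [0.0, 0.0, 0.0, 1.0]] [[394.39644980382656, 0.0, 260.7640863363233], [0.0, 394.39644980382656, 191.36061203260394], [0.0, 0.0, 1.0]]
top [[-0.014, -0.998, 0.069, 0.378], [-1.0, 0.015, 0.011, -0.005], [-0.012, -0.069, -0.998, 1.233], [0.0, 0.0, 0.0, 1.0]] [[394.52272594504035, 0.0, 259.70335059871934], [0.0, 394.52272594504035, 187.4526543866403], [0.0, 0.0, 1.0]]
{'time': 0.1, 'joint_positions': array([ 1.26509668,  0.3217451 , -0.07008334,  1.45153362,  0.02260193,
        1.37083122, -0.05692279]), 'qd': array([ 0.0007686 , -0.00230794, -0.00042978, -0.00225205, -0.00086686,
        0.00038157, -0.00087094]), 'joint_torque': array([-6.45127911e-04, -4.92574561e+01, -4.06147884e-01, -3.13398814e+01,
       -6.41892641e-02,  3.95546306e-02,  8.43410794e-05]), 'position': array([ 0.20414881, -0.61660911,  0.23558305]), 'tool_rot': array([-3.09984628e+00, -4.99938811e-01,  5.81507495e-04]), 'ft_force': array([ 0.19937802,  0.63154417, -0.14127753]), 'torque': array([-0.05924504,  0.00111034,  0.02490158]), 'grip_force': 0.0, 'grip_width': 0.998561011946425}
```

View pics/a_scene.png

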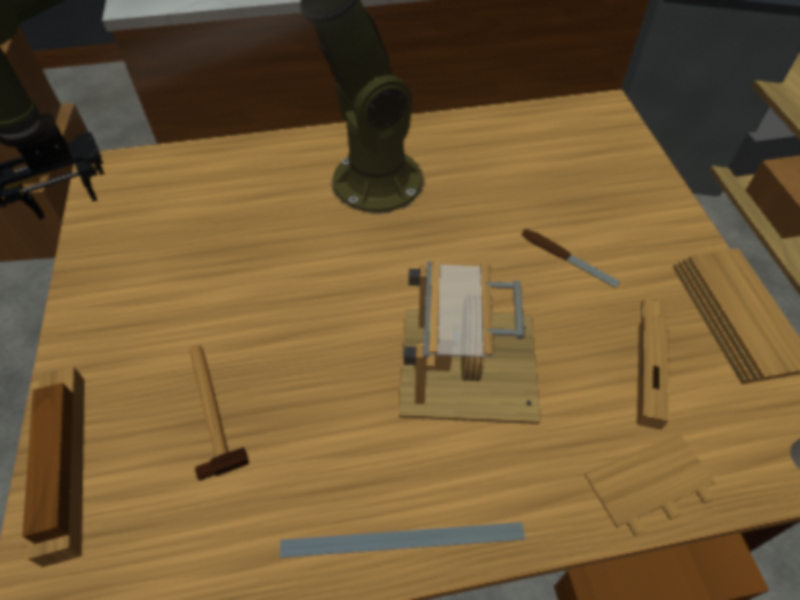

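View pics/a_top.png

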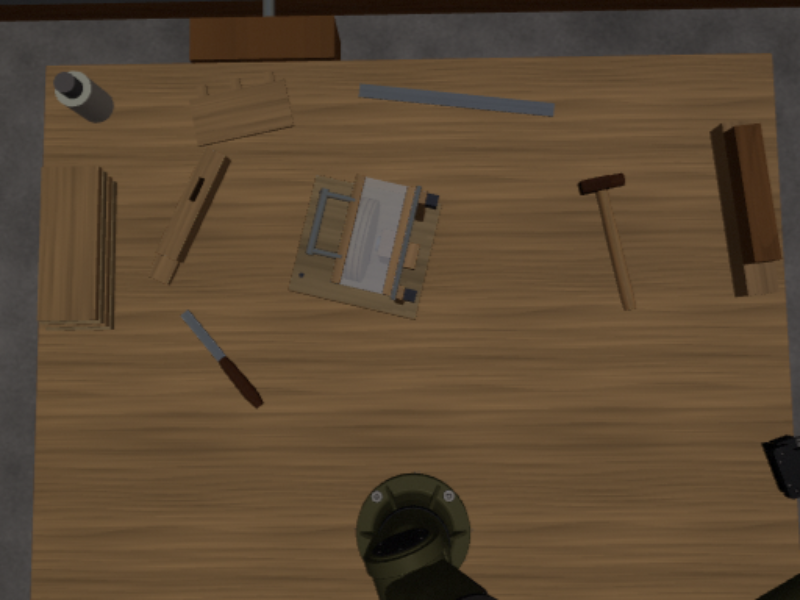

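The scene view shows the stand at about (470,340), with its handle at right (520,310). The top view shows the handle at (318,222), the hinge at (415,245), and the board corners near (318,177), (443,205), (416,318) and (289,290).

```bash
python3 - <<'E'
from h import *
D=np.load('/tmp/top.npz');im,P,K,T=[D[k] for k in('im','P','K','T')]
def ray(u,v,z):
    d=T[:3,:3]@np.array([(u-K[0,2])/K[0,0],(v-K[1,2])/K[1,1],1]);return T[:3,3]+d*(z-T[2,3])/d[2]
c=np.array([ray(u*.64,v*.64,.016)[:2] for u,v in[(318,177),(443,205),(416,318),(289,290)]])
print(c.round(3),c.mean(0))
for k in range(4): print(np.linalg.norm(c[k]-c[k-1]),np.degrees(np.arctan2(*(c[k]-c[k-1])[::-1])))
# handle: grey pixels at handle area high
z=P[...,2]; m=np.zeros(z.shape,bool); m[110:175,185:225]=1
m&=(z>.165)&(z<.23)
ys,xs=np.where(m);print(len(xs))
h=P[m][:,:2]
(cx,cy),(w,hh),a=cv2.minAreaRect(h.astype(np.float32)*1000);print(cx,cy,w,hh,a,np.median(z[m]))
# bar only: 
yw=np.array([-.2,-.98]);t=h@yw;hb=h[t<np.percentile(t,2)+.014]
q=hb.mean(0);u,s,vt=np.linalg.svd(hb-q);print('bar',q,len(hb),vt[0],np.degrees(np.arctan2(vt[0,1],vt[0,0])),np.ptp((hb-q)@vt[0]))
print(np.median(z[100:210,225:275][z[100:210,225:275]>.15]))
E
```

```text
[[ 0.698  0.182]
 [ 0.637 -0.068]
 [ 0.412 -0.011]
 [ 0.471  0.24 ]] [0.55424533 0.08558202]
0.23411309641475786 -14.484712046391637
0.25711968570344496 -103.73476410666778
0.2319201274857639 165.6966934084089
0.2578918781670432 76.75053435977631
657
558.4408569335938 136.59494018554688 74.41160583496094 144.3146209716797 88.86870574951172 0.19823729002760637
bar [0.57232164 0.15662987] 230 [-0.97343806  0.22895054] 166.76470651235104 0.11572225059123215
0.19047378389724745
```

```bash
cat >> h.py <<'E'
YAW=np.radians(166.5); SX=np.array([np.cos(YAW),np.sin(YAW),0]); SY=np.array([-np.sin(YAW),np.cos(YAW),0]); O=np.array([.5542,.0856,0])
def st(p): return O+p[0]*SX+p[1]*SY+np.array([0,0,p[2]])
def shift(target,s=None):
    s=s or get_state(); M=R.from_rotvec(s['tool_rot']).as_matrix()
    return ((target-s['position'])@M*1000).round(1), 'spin',np.degrees(np.arctan2(SY@M[:,0]*-1,SY@M[:,1])).round(2)
def rel():
    s=get_state(); d=s['position']-O
    return s['time'],(np.array([d@SX,d@SY,s['position'][2]])*1000).round(1),s['ft_force'].round(2),'stand F',(s['ft_force']@SX).round(2),(s['ft_force']@SY).round(2),shift(st((0,0,0)))[2],s['grip_width'],s['grip_force']
E
python3 - <<'E'
from h import *
print(rel()); print('wp1',shift(np.array([.45,-.35,.30])),'wp2',shift(st((0,-.0715,.28))))
s=get_state();M=R.from_rotvec(s['tool_rot']).as_matrix();print(M.round(3))
E
```

```text
(0.1, array([176.5, 764.5, 235.6]), array([ 0.2 ,  0.63, -0.14]), 'stand F', np.float64(-0.05), np.float64(-0.66), np.float64(31.82), 0.998561011946425, 0.0)
wp1 (array([ 317.2, -175.9,  -64.1]), 'spin', np.float64(31.82)) wp2 (array([ 590.8, -617.4,  -43.4]), 'spin', np.float64(31.82))
[[ 0.949  0.314 -0.001]
 [ 0.314 -0.949  0.002]
 [-0.    -0.002 -1.   ]]
```

Request:
arm_command(motion=[[40,35,-19,-7,6.4],[40,70,-38,-14,12.8],[40,105,-57,-21,19.2],[40,140,-76,-28,25.5],[40,175,-95,-35,31.8]])

```text
time: 0.52
position: [0.3414, -0.4701, 0.2714]
tool_rot: [-3.118, 0.378, 0.001]
ft_force: [1.1, -0.3, 0.8]
grip_width: 0.707
grip_force: 0.0
```

```bash
python3 - <<'E'
from h import *
print(rel()); print('wp1',shift(np.array([.45,-.35,.30])),'wp2',shift(st((0,-.0715,.28))))
E
```

```text
(0.5167, array([ 77.2, 590. , 271.4]), array([ 1.15, -0.28,  0.84]), 'stand F', np.float64(-1.18), np.float64(0.01), np.float64(-0.3), 0.7068024390965736, 0.0)
wp1 (array([  76.8, -142.6,  -28.6]), 'spin', np.float64(-0.3)) wp2 (array([  73.7, -661.9,   -8.4]), 'spin', np.float64(-0.3))
```

Request:
arm_command(motion=[[40,6,-38,-6,0],[40,14,-76,-12,0],[40,22,-114,-15,0],[40,30,-152,-15,0],[40,38,-190,-15,0]])

```text
time: 0.93
position: [0.4222, -0.2941, 0.2866]
tool_rot: [3.119, -0.369, 0.0]
ft_force: [0.5, 0.2, 0.0]
grip_width: 0.469
grip_force: 0.0
```

Request:
arm_command(motion=[[40,8,-38,0,0],[40,14,-76,0,0],[40,20,-114,0,0],[40,26,-152,0,0],[40,30,-190,0,0]])

```text
time: 1.35
position: [0.4955, -0.1163, 0.2863]
tool_rot: [3.12, -0.369, -0.0]
ft_force: [0.3, -0.6, -0.2]
grip_width: 0.459
grip_force: 0.0
```

Request:
arm_command(motion=[[40,2,-38,0,0],[40,4,-76,0,0],[40,6,-114,0,0],[40,6,-152,0,0],[40,6,-190,0,0]])

```text
time: 1.77
position: [0.5453, 0.0669, 0.2863]
tool_rot: [3.119, -0.369, -0.0]
ft_force: [1.4, -1.4, 0.2]
grip_width: 0.456
grip_force: 0.0
```

Request:
arm_command(motion=[[40,0,-36,0,0],[40,0,-64,0,0],[40,0,-86,0,0],[40,0,-92,0,0],[40,0,-92,0,0]])

```text
time: 2.18
position: [0.5663, 0.1568, 0.2859]
tool_rot: [-3.12, 0.362, 0.002]
ft_force: [0.6, -0.5, 0.3]
grip_width: 0.456
grip_force: 0.0
```

```bash
python3 - <<'E'
from h import *
print(rel()); print(shift(np.array([.5723,.1566,.28])),shift(st((0,-.07,.28))))
im,P,K,T=cloud('scene'); save('b.png',cv2.resize(im[130:300,220:390],(700,600),interpolation=cv2.INTER_CUBIC)[:600])
E
```

```text
(2.1833, array([  4.9, -72.1, 285.9]), array([ 0.63, -0.54,  0.27]), 'stand F', np.float64(-0.74), np.float64(0.38), np.float64(0.26), 0.45597632366268914, 0.0)
(array([ 6. , -1.1,  5.9]), 'spin', np.float64(0.26)) (array([4.9, 2.1, 5.9]), 'spin', np.float64(0.26))
```

View pics/b.png

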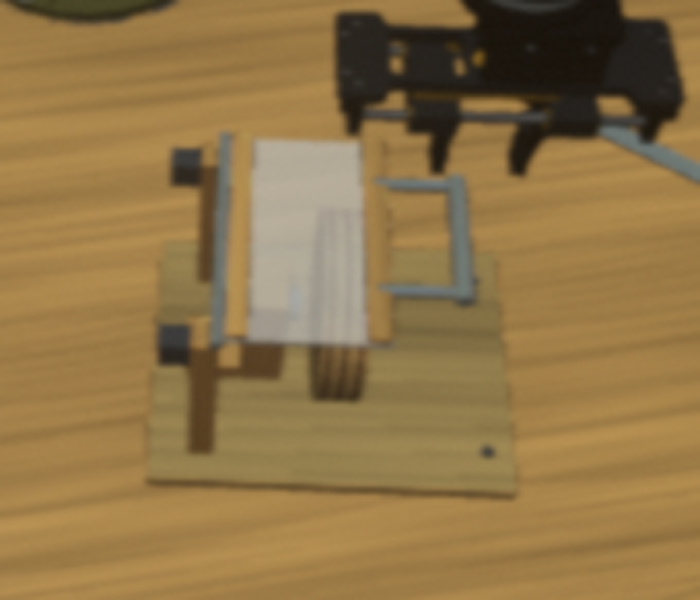

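The gripper is straddling above the handle bar; fingers at (440–515,170), bar at (460,240). Descend and pinch.

Request:
arm_command(motion=[[40,4,0,30,0],[40,4,0,60,0],[40,4,0,84,0],[40,4,0,96,0],[40,4,0,96,0]])

```text
time: 2.65
position: [0.5691, 0.1507, 0.1875]
tool_rot: [3.116, -0.373, -0.008]
ft_force: [1.1, -0.2, -0.6]
grip_width: 0.459
grip_force: 0.0
```

Request:
arm_command(motion=[[10,0,0,0,0],[10,0,0,0,0],[10,0,0,0,0],[10,0,0,0,0],[10,0,0,0,0]], newtons=8)

```text
time: 3.07
position: [0.5719, 0.1559, 0.1921]
tool_rot: [-3.116, 0.367, -0.006]
ft_force: [3.0, 5.7, -0.6]
grip_width: 0.176
grip_force: 3.4
```

```bash
python3 - <<'E'
from h import *
print(rel())
hy,hz=85,188
for t0 in (0,):
    y0,z0=-155,6.5
    for t in np.linspace(0,1.95,21):
        y=y0*np.cos(t)+z0*np.sin(t);z=-y0*np.sin(t)+z0*np.cos(t)
        print(round(t,2),round(y-y0,1),round(-(z-z0),1))
E
```

```text
(3.0667, array([ -0.8, -72.5, 192.1]), array([ 3.01,  5.65, -0.63]), 'stand F', np.float64(-1.6), np.float64(-6.2), np.float64(0.06), 0.1755489041985254, 3.3534684777259827)
0.0 0.0 -0.0
0.1 1.4 -15.1
0.2 4.2 -29.9
0.29 8.5 -44.4
0.39 14.1 -58.4
0.49 21.1 -71.8
0.58 29.4 -84.5
0.68 38.8 -96.3
0.78 49.4 -107.1
0.88 60.9 -116.9
0.98 73.4 -125.4
1.07 86.6 -132.8
1.17 100.5 -138.8
1.27 114.9 -143.4
1.36 129.7 -146.6
1.46 144.7 -148.3
1.56 159.8 -148.6
1.66 174.9 -147.4
1.76 189.8 -144.7
1.85 204.3 -140.6
1.95 218.4 -135.1
```

```bash
python3 - <<'E'
from h import *
print(rel())
f=lambda t:(-155*np.cos(t)+6.5*np.sin(t),155*np.sin(t)+6.5*np.cos(t))
ts=np.concatenate([np.linspace(0,1.6,26),np.linspace(1.6,1.96,11)[1:]])
for c in range(7):
    a=f(ts[5*c]); print([(round(f(t)[0]-a[0],1),round(a[1]-f(t)[1],1)) for t in ts[5*c+1:5*c+6]])
E
```

```text
(3.0667, array([ -0.8, -72.5, 192.1]), array([ 3.01,  5.65, -0.63]), 'stand F', np.float64(-1.6), np.float64(-6.2), np.float64(0.06), 0.1755489041985254, 3.3534684777259827)
[(np.float64(0.7), np.float64(-9.9)), (np.float64(2.1), np.float64(-19.7)), (np.float64(4.1), np.float64(-29.5)), (np.float64(6.7), np.float64(-39.0)), (np.float64(9.9), np.float64(-48.4))]
[(np.float64(3.8), np.float64(-9.2)), (np.float64(8.2), np.float64(-18.1)), (np.float64(13.1), np.float64(-26.7)), (np.float64(18.6), np.float64(-34.9)), (np.float64(24.6), np.float64(-42.9))]
[(np.float64(6.5), np.float64(-7.5)), (np.float64(13.5), np.float64(-14.6)), (np.float64(20.9), np.float64(-21.2)), (np.float64(28.7), np.float64(-27.3)), (np.float64(36.9), np.float64(-32.9))]
[(np.float64(8.5), np.float64(-5.1)), (np.float64(17.4), np.float64(-9.6)), (np.float64(26.5), np.float64(-13.5)), (np.float64(35.8), np.float64(-16.9)), (np.float64(45.4), np.float64(-19.7))]
[(np.float64(9.7), np.float64(-2.1)), (np.float64(19.5), np.float64(-3.6)), (np.float64(29.4), np.float64(-4.5)), (np.float64(39.3), np.float64(-4.8)), (np.float64(49.2), np.float64(-4.4))]
[(np.float64(5.6), np.float64(0.5)), (np.float64(11.1), np.float64(1.2)), (np.float64(16.6), np.float64(2.1)), (np.float64(22.1), np.float64(3.2)), (np.float64(27.5), np.float64(4.5))]
[(np.float64(5.4), np.float64(1.5)), (np.float64(10.7), np.float64(3.2)), (np.float64(16.0), np.float64(5.0)), (np.float64(21.2), np.float64(7.1)), (np.float64(26.3), np.float64(9.3))]
```

Request:
arm_command(motion=[[10,0,0.7,-10,0],[10,0,2,-20,0],[10,0,4,-29.5,0],[10,0,6.7,-39,0],[10,0,10,-48.5,0]], newtons=12)

```text
time: 3.48
position: [0.5698, 0.1475, 0.2411]
tool_rot: [-3.115, 0.364, -0.007]
ft_force: [3.9, 5.4, 0.1]
grip_width: 0.153
grip_force: 12.0
```

Request:
arm_command(motion=[[10,0,3.8,-9,0],[10,0,8,-18,0],[10,0,13,-26.7,0],[10,0,18.6,-35,0],[10,0,24.6,-43,0]])

```text
time: 3.9
position: [0.5643, 0.1248, 0.285]
tool_rot: [-3.113, 0.362, -0.01]
ft_force: [3.8, 8.5, 3.8]
grip_width: 0.153
grip_force: 12.0
```

```bash
python3 - <<'E'
from h import *
print(rel())
E
```

```text
(3.9, array([ -0.6, -40.5, 285. ]), array([3.77, 8.49, 3.83]), 'stand F', np.float64(-1.68), np.float64(-9.13), np.float64(0.24), 0.1532551953709803, 12.013414353132248)
```

Request:
arm_command(motion=[[10,0,5.5,-7.5,0],[10,0,12,-14.5,0],[10,0,19,-21,0],[10,0,27,-27,0],[10,0,35,-32.5,0]])

```text
time: 4.32
position: [0.5561, 0.0915, 0.3186]
tool_rot: [-3.113, 0.36, -0.012]
ft_force: [1.8, 7.6, 8.5]
grip_width: 0.156
grip_force: 12.0
```

Request:
arm_command(motion=[[10,0,8.5,-5,0],[10,0,17.4,-9.5,0],[10,0,26.5,-13.5,0],[10,0,35.8,-17,0],[10,0,45.4,-19.5,0]])

```text
time: 4.73
position: [0.5448, 0.0455, 0.3381]
tool_rot: [-3.116, 0.362, -0.009]
ft_force: [-1.7, 4.9, 10.0]
grip_width: 0.156
grip_force: 12.0
```

Request:
arm_command(motion=[[10,0,9.7,-2,0],[10,0,19.5,-3.5,0],[10,0,29.4,-4.5,0],[10,0,39.3,-4.8,0],[10,0,49,-4.4,0]])

```text
time: 5.15
position: [0.5324, -0.0048, 0.3409]
tool_rot: [-3.12, 0.366, -0.004]
ft_force: [-3.3, 1.2, 4.6]
grip_width: 0.159
grip_force: 12.0
```

```bash
python3 - <<'E'
from h import *
print(rel())
E
```

```text
(5.15, array([1.000e-01, 9.300e+01, 3.409e+02]), array([-3.34,  1.18,  4.6 ]), 'stand F', np.float64(3.52), np.float64(-0.37), np.float64(0.11), 0.1594115435795712, 12.007988691329956)
```

Request:
arm_command(motion=[[10,0,5.6,0.5,0],[10,0,11,1.2,0],[10,0,16.6,2.1,0],[10,0,22,3.2,0],[10,0,27.5,4.5,0]])

```text
time: 5.57
position: [0.5256, -0.0324, 0.3349]
tool_rot: [3.12, -0.368, -0.0]
ft_force: [-3.6, 1.4, 4.6]
grip_width: 0.156
grip_force: 12.0
```

Request:
arm_command(motion=[[10,0,5,1.5,0],[10,0,10,3,0],[10,0,15,4.7,0],[10,0,19,6.3,0],[10,0,22,7.5,0]])

```text
time: 5.98
position: [0.5201, -0.0545, 0.3258]
tool_rot: [3.119, -0.369, -0.003]
ft_force: [-5.1, 1.0, 3.1]
grip_width: 0.151
grip_force: 12.0
```

```bash
python3 - <<'E'
from h import *
print(rel())
E
```

```text
(5.9833, array([  0.4, 144.2, 325.8]), array([-5.13,  0.96,  3.15]), 'stand F', np.float64(5.22), np.float64(0.26), np.float64(-0.01), 0.1513937170913684, 12.012295871973038)
```

Request:
arm_command(motion=[[10,0,2,0.8,0],[10,0,4,1.6,0],[10,0,6,2.4,0],[10,0,7,2.8,0],[10,0,7,2.8,0]])

```text
time: 6.4
position: [0.52, -0.0556, 0.3252]
tool_rot: [-3.115, 0.36, -0.003]
ft_force: [-5.3, 8.3, 10.3]
grip_width: 0.158
grip_force: 12.0
```

```bash
python3 - <<'E'
from h import *
print(rel())
E
```

```text
(6.4, array([3.000e-01, 1.453e+02, 3.252e+02]), array([-5.29,  8.3 , 10.31]), 'stand F', np.float64(7.09), np.float64(-6.84), np.float64(0.31), 0.15773671966681743, 12.024634927511215)
```

Stop reached: 7 N opposes and it moved only 1 mm. Relax, release, lift.

Request:
arm_command(motion=[[14,0,-3,-1,0],[24,0,-3,-1,0],[34,0,-3,-1,0],[40,0,-3,-1,0],[40,0,-3,-1,0]])

```text
time: 6.82
position: [0.5202, -0.0585, 0.3241]
tool_rot: [3.12, -0.37, 0.0]
ft_force: [-0.4, -0.3, 0.5]
grip_width: 0.38
grip_force: 0.0
```

Request:
arm_command(motion=[[40,0,0,-15,0],[40,0,0,-35,0],[40,0,0,-60,0],[40,0,0,-85,0],[50,0,0,-90,0]])

```text
time: 7.23
position: [0.5214, -0.0582, 0.4186]
tool_rot: [3.119, -0.37, 0.01]
ft_force: [-0.1, -0.4, 0.2]
grip_width: 0.488
grip_force: 0.0
```

Request:
arm_command(motion=[[50,20,-35,0,0],[50,50,-70,0,0],[50,80,-105,0,0],[50,110,-140,0,0],[50,145,-145,0,0]])

```text
time: 7.65
position: [0.6906, 0.0548, 0.4147]
tool_rot: [-3.118, 0.359, 0.001]
ft_force: [0.3, 1.0, 1.8]
grip_width: 0.571
grip_force: 0.0
```

```bash
python3 - <<'E'
from h import *
print(rel())
im,P,K,T=cloud('scene'); save('c.png',cv2.resize(im[130:300,220:390],(600,600),interpolation=cv2.INTER_CUBIC))
im2,P2,K2,T2=cloud('top'); save('c2.png',cv2.resize(im2[95:220,170:295],(600,600),interpolation=cv2.INTER_CUBIC))
np.savez('/tmp/c',P=P,im=im,P2=P2,im2=im2,T=T,K=K,T2=T2,K2=K2)
E
```

```text
(7.65, array([-139.8,   -1.9,  414.7]), array([0.32, 1.01, 1.77]), 'stand F', np.float64(-0.07), np.float64(-1.06), np.float64(0.38), 0.5714622058180784, 0.0)
```

View pics/c.png

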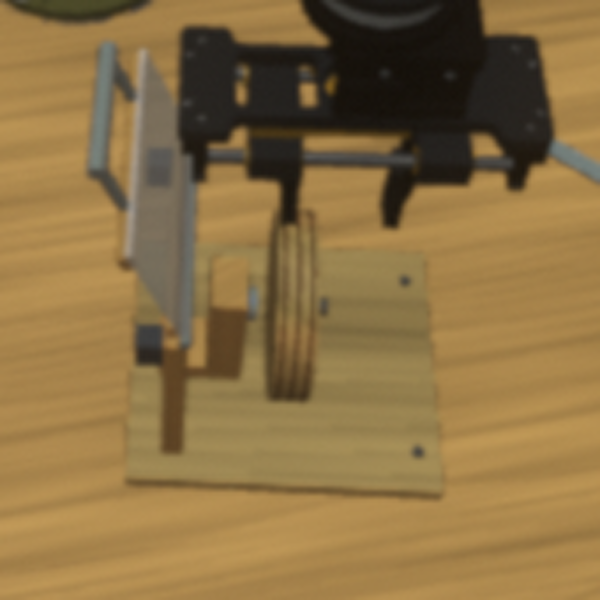

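View pics/c2.png

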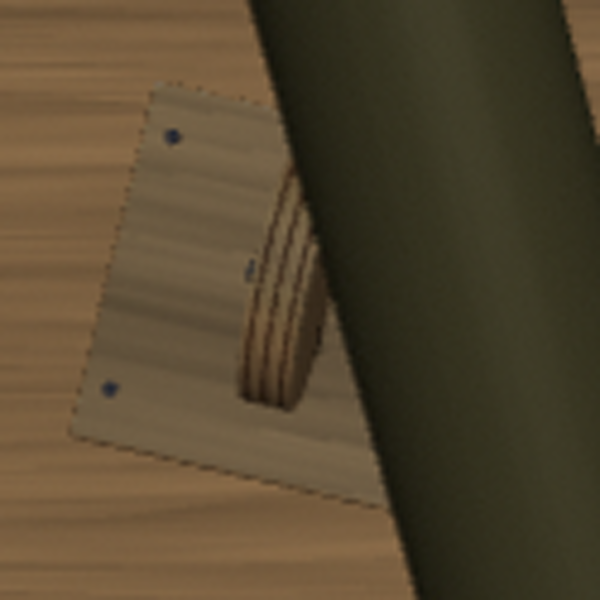

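The guard stays leaning back in both views (scene crop: handle at (100,110), hinge post at (170,340)). The wheel rim is at (290,300) with no kerf on the visible part.

```bash
python3 - <<'E'
from h import *
D=np.load('/tmp/c.npz')
for k in ('P','P2'):
    P=D[k].reshape(-1,3); q=np.stack([(P-O)@SX,(P-O)@SY,P[:,2]],1)*1000
    w=q[(abs(q[:,0])<75)&(abs(q[:,1])<25)&(q[:,2]>100)&(q[:,2]<182)]
    r=np.hypot(w[:,0],w[:,2]-98); w=w[(r>73)&(r<83)]; print(k,len(w),np.percentile(w[:,1],[2,50,98]).round(1))
    A=np.c_[w[:,0],w[:,2],np.ones(len(w))];s=np.linalg.lstsq(A,(w[:,[0,2]]**2).sum(1),rcond=None)[0];print('centre',s[:2]/2,np.sqrt(s[2]+(s[:2]**2).sum()/4), 'skew',np.polyfit(w[:,0],w[:,1],1))
    for zz in range(195,330,15):
        g=q[(abs(q[:,0])<105)&(q[:,1]>60)&(q[:,1]<170)&(abs(q[:,2]-zz)<4)]
        if len(g)>5: print(zz,len(g),np.percentile(g[:,1],[3,50,97]).round(1))
E
```

```text
P 445 [-17.1  -1.8  14.5]
centre [ -5.75427009 102.23444615] 73.32118487467075 skew [-0.03611053 -2.60252748]
195 83 [80.1 83.8 92.9]
210 65 [87.9 90.  92.3]
225 63 [93.8 96.  99.6]
240 75 [ 99.6 101.7 104.5]
255 78 [105.3 107.6 111.5]
270 85 [111.3 113.6 116.9]
285 243 [117.9 126.5 132.4]
300 21 [129.8 133.1 138.1]
315 14 [135.7 137.8 143.7]
P2 503 [-19.9  -5.7  11.2]
centre [-1.86140837 98.95374562] 76.47013643249858 skew [ 0.04568213 -6.11343289]
```

Request:
arm_command(motion=[[50,-25,0,30,0],[50,-50,0,65,0],[50,-75,0,100,0],[50,-95,0,130,0],[50,-103,0,155,0]])

```text
time: 8.17
position: [0.5863, 0.0732, 0.2567]
tool_rot: [3.118, -0.367, -0.005]
ft_force: [0.2, -0.1, 0.1]
grip_width: 0.572
grip_force: 0.0
```

Request:
arm_command(motion=[[50,0,0,20,0],[50,0,0,45,0],[50,0,0,65,0],[50,0,0,72,0],[50,0,0,72,0]])

```text
time: 8.58
position: [0.5887, 0.072, 0.1854]
tool_rot: [3.119, -0.37, -0.006]
ft_force: [1.2, -0.7, -0.2]
grip_width: 0.575
grip_force: 0.0
```

```bash
python3 - <<'E'
from h import *
print(rel())
im,P,K,T=cloud('scene'); save('d.png',cv2.resize(im[130:300,220:390],(700,700),interpolation=cv2.INTER_CUBIC)[:600])
E
```

```text
(8.5833, array([-36.7,   5.2, 185.4]), array([ 1.17, -0.65, -0.17]), 'stand F', np.float64(-1.29), np.float64(0.36), np.float64(-0.02), 0.5752847142817666, 0.0)
```

View pics/d.png

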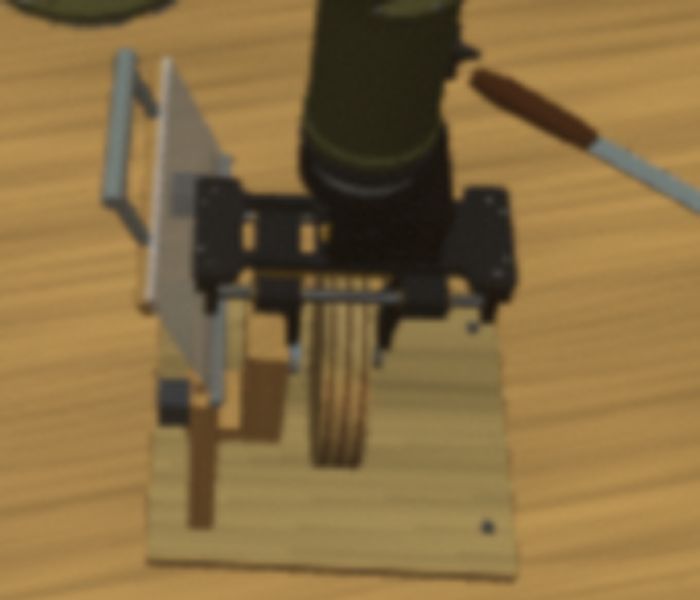

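The fingers straddle the wheel ((293,350) and (382,350)), sitting about 7 mm too far to +y. Center them, descend and grip.

Request:
arm_command(motion=[[50,0,-7,0,0],[50,0,-7,7,0],[50,0,-7,14,0],[50,0,-7,20,0],[50,0,-7,20,0]])

```text
time: 9.05
position: [0.591, 0.0795, 0.166]
tool_rot: [3.119, -0.368, -0.004]
ft_force: [-0.1, -0.2, -0.3]
grip_width: 0.576
grip_force: 0.0
```

Request:
arm_command(motion=[[25,0,0,0,0],[25,0,0,0,0],[25,0,0,0,0],[25,0,0,0,0],[25,0,0,0,0]], newtons=40)

```text
time: 9.47
position: [0.592, 0.0797, 0.1679]
tool_rot: [3.12, -0.369, 0.001]
ft_force: [0.9, -0.2, 1.1]
grip_width: 0.364
grip_force: 40.0
```

```bash
python3 - <<'E'
from h import *
print(rel())
E
```

```text
(9.4667, array([-38.1,  -3.1, 167.9]), array([ 0.93, -0.21,  1.07]), 'stand F', np.float64(-0.95), np.float64(-0.02), np.float64(0.0), 0.3642213808882538, 39.99614775180817)
```

Request:
arm_command(motion=[[25,-2.1,0,-1.1,0],[25,-4.3,0,-2.2,0],[25,-6.5,0,-3.2,0],[25,-8.8,0,-4.2,0],[25,-11.1,0,-5.2,0]])

```text
time: 9.88
position: [0.5822, 0.0821, 0.1722]
tool_rot: [-3.119, 0.369, -0.005]
ft_force: [6.3, 0.3, -9.3]
grip_width: 0.361
grip_force: 40.0
```

Request:
arm_command(motion=[[25,-2.3,0,-0.7,0],[25,-4.6,0,-1.4,0],[25,-7,0,-2,0],[25,-9.4,0,-2.6,0],[25,-11.8,0,-3.1,0]])

```text
time: 10.3
position: [0.5708, 0.0848, 0.1752]
tool_rot: [-3.119, 0.369, -0.005]
ft_force: [7.1, 1.1, -9.4]
grip_width: 0.364
grip_force: 40.0
```

Request:
arm_command(motion=[[25,-2.4,0,-0.3,0],[25,-4.8,0,-0.6,0],[25,-7.2,0,-0.8,0],[25,-9.7,0,-1,0],[25,-12.2,0,-1.1,0]])

```text
time: 10.72
position: [0.5593, 0.0877, 0.1765]
tool_rot: [-3.119, 0.369, -0.007]
ft_force: [8.0, 0.7, -9.2]
grip_width: 0.361
grip_force: 40.0
```

Request:
arm_command(motion=[[25,-2.5,0,0.1,0],[25,-5,0,0.2,0],[25,-7.4,0,0.4,0],[25,-9.8,0,0.7,0],[25,-12.2,0,1.1,0]])

```text
time: 11.13
position: [0.5482, 0.0904, 0.176]
tool_rot: [-3.119, 0.37, -0.01]
ft_force: [8.4, 0.7, -7.2]
grip_width: 0.362
grip_force: 40.0
```

Request:
arm_command(motion=[[25,-2.4,0,0.5,0],[25,-4.8,0,1.1,0],[25,-7.2,0,1.7,0],[25,-9.5,0,2.4,0],[25,-11.8,0,3.1,0]])

```text
time: 11.55
position: [0.5376, 0.0931, 0.1739]
tool_rot: [-3.119, 0.37, -0.013]
ft_force: [9.2, 0.2, -3.9]
grip_width: 0.365
grip_force: 40.0
```

Request:
arm_command(motion=[[25,-2.3,0,0.9,0],[25,-4.6,0,1.9,0],[25,-6.8,0,3,0],[25,-9,0,4.1,0],[25,-11.1,0,5.2,0]])

```text
time: 11.97
position: [0.527, 0.0957, 0.1699]
tool_rot: [-3.119, 0.37, -0.014]
ft_force: [6.1, -1.0, 3.3]
grip_width: 0.362
grip_force: 40.0
```

```bash
python3 - <<'E'
from h import *
print(rel())
E
```

```text
(11.9667, array([ 28.8,  -3.5, 169.9]), array([ 6.14, -1.01,  3.28]), 'stand F', np.float64(-6.21), np.float64(-0.46), np.float64(-0.02), 0.36170009549040505, 40.00086843967438)
```

Request:
arm_command(motion=[[25,2.1,0,-1.1,0],[25,4.3,0,-2.2,0],[25,6.5,0,-3.2,0],[25,8.8,0,-4.2,0],[25,11.1,0,-5.2,0]])

```text
time: 12.38
position: [0.529, 0.0953, 0.1708]
tool_rot: [3.12, -0.367, -0.021]
ft_force: [-11.9, 3.1, -0.5]
grip_width: 0.365
grip_force: 40.0
```

Request:
arm_command(motion=[[25,2.3,0,-0.7,0],[25,4.6,0,-1.4,0],[25,7,0,-2,0],[25,9.4,0,-2.6,0],[25,11.8,0,-3.1,0]])

```text
time: 12.8
position: [0.5369, 0.0933, 0.1733]
tool_rot: [3.118, -0.364, -0.033]
ft_force: [-17.4, 3.5, 6.6]
grip_width: 0.361
grip_force: 40.0
```

Request:
arm_command(motion=[[25,2.4,0,-0.3,0],[25,4.8,0,-0.6,0],[25,7.2,0,-0.8,0],[25,9.7,0,-1,0],[25,12.2,0,-1.1,0]])

```text
time: 13.22
position: [0.5501, 0.0901, 0.1755]
tool_rot: [3.118, -0.365, -0.028]
ft_force: [-17.2, 1.5, 9.2]
grip_width: 0.365
grip_force: 40.0
```

Request:
arm_command(motion=[[25,2.5,0,0.1,0],[25,5,0,0.2,0],[25,7.4,0,0.4,0],[25,9.8,0,0.7,0],[25,12.2,0,1.1,0]])

```text
time: 13.63
position: [0.5634, 0.0867, 0.1754]
tool_rot: [3.118, -0.366, -0.023]
ft_force: [-14.2, 1.1, 11.8]
grip_width: 0.367
grip_force: 40.0
```

Request:
arm_command(motion=[[25,2.4,0,0.5,0],[25,4.8,0,1.1,0],[25,7.2,0,1.7,0],[25,9.5,0,2.4,0],[25,11.8,0,3.1,0]])

```text
time: 14.05
position: [0.5764, 0.0836, 0.1732]
tool_rot: [3.118, -0.367, -0.017]
ft_force: [-12.5, -0.2, 12.1]
grip_width: 0.365
grip_force: 40.0
```

Request:
arm_command(motion=[[25,2.3,0,0.9,0],[25,4.6,0,1.9,0],[25,6.8,0,3,0],[25,9,0,4.1,0],[25,11.1,0,5.2,0]])

```text
time: 14.47
position: [0.5887, 0.0805, 0.1689]
tool_rot: [3.118, -0.367, -0.012]
ft_force: [-10.5, -0.1, 13.9]
grip_width: 0.363
grip_force: 40.0
```

```bash
python3 - <<'E'
from h import *
print(rel())
E
```

```text
(14.4667, array([-34.7,  -3.1, 168.9]), array([-10.55,  -0.12,  13.86]), 'stand F', np.float64(10.23), np.float64(2.58), np.float64(0.07), 0.36336230500367617, 40.0052011013031)
```

```bash
cat > an.py <<'E'
from h import *
def an(rows,C=(-2,98)):
    out=[]
    for p,f in rows:
        d=np.array(p)-O; x=d@SX*1000-C[0]; z=p[2]*1000+1-C[1]-5
        fx=np.array(f)@SX; ph=np.arctan2(x,z)
        # moment on the wheel by tool about +y = -(z*Fx - x*Fz)
        T=-(z*fx-x*f[2])/1000
        out.append((np.degrees(ph),np.hypot(x,z),T))
    return np.array(out)
E
cat > d1.py <<'E'
from an import *
F=[([0.5822,0.0821,0.1722],[6.3,0.3,-9.3]),([0.5708,0.0848,0.1752],[7.1,1.1,-9.4]),([0.5593,0.0877,0.1765],[8.0,0.7,-9.2]),([0.5482,0.0904,0.176],[8.4,0.7,-7.2]),([0.5376,0.0931,0.1739],[9.2,0.2,-3.9]),([0.527,0.0957,0.1699],[6.1,-1.0,3.3])]
B=[([0.529,0.0953,0.1708],[-11.9,3.1,-0.5]),([0.5369,0.0933,0.1733],[-17.4,3.5,6.6]),([0.5501,0.0901,0.1755],[-17.2,1.5,9.2]),([0.5634,0.0867,0.1754],[-14.2,1.1,11.8]),([0.5764,0.0836,0.1732],[-12.5,-0.2,12.1]),([0.5887,0.0805,0.1689],[-10.5,-0.1,13.9])]
f,b=an(F),an(B)
print(f.round(2));print(b.round(2))
for ph in (-20,-10,0,10,20):
    o=np.argsort(b[:,0]); print(ph,(np.interp(ph,f[:,0],f[:,2])+np.interp(ph,b[o,0],b[o,2])).round(3)/2)
E
python3 d1.py
```

```text
[[-20.35  74.88   0.67]
 [-11.07  74.59   0.62]
 [ -1.9   74.54   0.59]
 [  6.9   74.54   0.53]
 [ 15.46  74.6    0.56]
 [ 24.4   74.56   0.52]]
[[ 22.69  74.57  -0.86]
 [ 16.13  74.22  -1.13]
 [  5.47  73.84  -1.19]
 [ -5.21  73.7   -1.11]
 [-15.73  73.97  -1.1 ]
 [-26.07  74.48  -1.14]]
-20 -0.226
-10 -0.2455
0 -0.2865
10 -0.312
20 -0.2145
```

Request:
arm_command(motion=[[25,-4.3,0,-2.3,0],[25,-8.8,0,-4.3,0],[25,-13.4,0,-6,0],[25,-18.1,0,-7.3,0],[25,-22.8,0,-8.3,0]], newtons=30)

```text
time: 14.88
position: [0.5694, 0.0853, 0.1751]
tool_rot: [-3.119, 0.368, -0.0]
ft_force: [4.1, 1.8, -9.6]
grip_width: 0.363
grip_force: 30.0
```

Request:
arm_command(motion=[[25,-4.9,0,-0.7,0],[25,-9.8,0,-1,0],[25,-14.6,0,-1,0],[25,-19.5,0,-0.7,0],[25,-24.4,0,0,0]])

```text
time: 15.3
position: [0.5466, 0.0909, 0.1756]
tool_rot: [-3.119, 0.369, -0.004]
ft_force: [8.6, 1.3, -9.5]
grip_width: 0.363
grip_force: 30.0
```

Request:
arm_command(motion=[[25,-4.7,0,1,0],[25,-9.4,0,2.3,0],[25,-14,0,4,0],[25,-18.5,0,6,0],[25,-22.8,0,8.3,0]])

```text
time: 15.72
position: [0.5258, 0.096, 0.1692]
tool_rot: [-3.119, 0.369, -0.009]
ft_force: [4.8, -0.2, 1.0]
grip_width: 0.361
grip_force: 30.0
```

Request:
arm_command(motion=[[25,0,0,0,0],[46,0,0,0,0],[46,0,0,0,0],[46,0,0,0,0]])

```text
time: 16.05
position: [0.5228, 0.096, 0.1675]
tool_rot: [3.119, -0.368, -0.003]
ft_force: [-0.3, -0.1, 0.2]
grip_width: 0.494
grip_force: 0.0
```

Request:
arm_command(motion=[[46,14,0,-6,0],[46,28,0,-9,0],[46,42,0,-9,0],[46,56,0,-6,0],[46,70,0,0,0]])

```text
time: 16.47
position: [0.5923, 0.0796, 0.168]
tool_rot: [3.12, -0.369, -0.001]
ft_force: [-0.1, 0.4, 0.1]
grip_width: 0.528
grip_force: 0.0
```

```bash
python3 - <<'E'
from h import *
print(rel())
im,P,K,T=cloud('scene'); save('e.png',cv2.resize(im[130:300,220:390],(700,700),interpolation=cv2.INTER_CUBIC)[:600])
E
```

```text
(16.4667, array([-38.4,  -3.1, 168. ]), array([-0.1 ,  0.39,  0.14]), 'stand F', np.float64(0.19), np.float64(-0.36), np.float64(0.02), 0.5275297399694084, 0.0)
```

View pics/e.png

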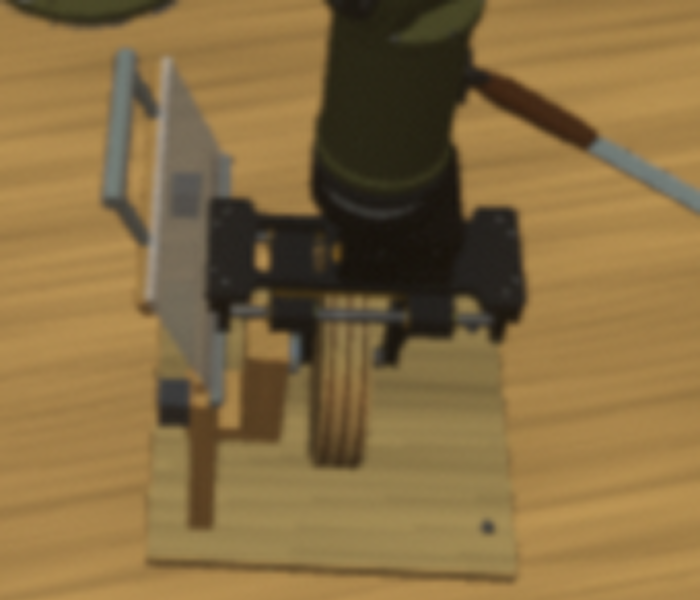

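No kerf on the visible rim; the fingers straddle the wheel cleanly. Regrip and make the next stroke.

Request:
arm_command(motion=[[25,0,0,0,0],[25,0,0,0,0],[25,0,0,0,0],[25,0,0,0,0]], newtons=30)

```text
time: 16.85
position: [0.5908, 0.08, 0.1677]
tool_rot: [3.119, -0.368, -0.002]
ft_force: [-1.1, -0.3, 0.2]
grip_width: 0.367
grip_force: 30.0
```

Request:
arm_command(motion=[[25,-4.3,0,-2.3,0],[25,-8.8,0,-4.3,0],[25,-13.4,0,-6,0],[25,-18.1,0,-7.3,0],[25,-22.8,0,-8.3,0]])

```text
time: 17.27
position: [0.5688, 0.0854, 0.1753]
tool_rot: [-3.12, 0.368, 0.001]
ft_force: [4.4, 0.7, -12.2]
grip_width: 0.364
grip_force: 30.0
```

Request:
arm_command(motion=[[25,-4.9,0,-0.7,0],[25,-9.8,0,-1,0],[25,-14.6,0,-1,0],[25,-19.5,0,-0.7,0],[25,-24.4,0,0,0]])

```text
time: 17.68
position: [0.5469, 0.0908, 0.1761]
tool_rot: [-3.119, 0.369, -0.006]
ft_force: [7.7, 0.8, -12.5]
grip_width: 0.365
grip_force: 30.0
```

Request:
arm_command(motion=[[25,-4.7,0,1,0],[25,-9.4,0,2.3,0],[25,-14,0,4,0],[25,-18.5,0,6,0],[25,-22.8,0,8.3,0]])

```text
time: 18.1
position: [0.5271, 0.0957, 0.1706]
tool_rot: [-3.119, 0.37, -0.015]
ft_force: [7.5, -0.2, 0.7]
grip_width: 0.364
grip_force: 30.0
```

```bash
python3 - <<'E'
from an import *
print(rel())
print(an([([0.5694,0.0853,0.1751],[4.1,1.8,-9.6]),([0.5466,0.0909,0.1756],[8.6,1.3,-9.5]),([0.5258,0.096,0.1692],[4.8,-.2,1])]))
E
```

```text
(18.1, array([ 28.7,  -3.5, 170.6]), array([ 7.49, -0.17,  0.74]), 'stand F', np.float64(-7.32), np.float64(-1.58), np.float64(-0.01), 0.3639899715940789, 29.99969244003296)
[[-9.97001183 74.22084579  0.38407279]
 [ 8.21628152 74.36329005  0.49217613]
 [25.49331885 74.44865789  0.34882828]]
```

Request:
arm_command(motion=[[25,0,0,0,0],[46,0,0,0,0],[46,0,0,0,0],[46,0,0,0,0]])

```text
time: 18.43
position: [0.5233, 0.0964, 0.1686]
tool_rot: [3.119, -0.368, -0.0]
ft_force: [0.1, -0.1, -0.1]
grip_width: 0.489
grip_force: 0.0
```

Request:
arm_command(motion=[[46,14,0,-6,0],[46,28,0,-9,0],[46,42,0,-9,0],[46,56,0,-6,0],[46,70,0,0,0]])

```text
time: 18.85
position: [0.5925, 0.0799, 0.1686]
tool_rot: [3.12, -0.368, 0.001]
ft_force: [0.1, 0.0, 0.9]
grip_width: 0.525
grip_force: 0.0
```

Request:
arm_command(motion=[[46,0,0,0,0],[25,0,0,0,0],[25,0,0,0,0],[25,0,0,0,0],[25,0,0,0,0]])

```text
time: 19.27
position: [0.5909, 0.0799, 0.168]
tool_rot: [3.119, -0.368, -0.001]
ft_force: [-0.9, -0.2, 1.1]
grip_width: 0.365
grip_force: 30.0
```

Request:
arm_command(motion=[[25,-4.3,0,-2.3,0],[25,-8.8,0,-4.3,0],[25,-13.4,0,-6,0],[25,-18.1,0,-7.3,0],[25,-22.8,0,-8.3,0]])

```text
time: 19.68
position: [0.5699, 0.0851, 0.1753]
tool_rot: [-3.119, 0.369, -0.003]
ft_force: [7.0, -0.1, -10.7]
grip_width: 0.363
grip_force: 30.0
```

Request:
arm_command(motion=[[25,-4.9,0,-0.7,0],[25,-9.8,0,-1,0],[25,-14.6,0,-1,0],[25,-19.5,0,-0.7,0],[25,-24.4,0,0,0]])

```text
time: 20.1
position: [0.5483, 0.0904, 0.1763]
tool_rot: [-3.119, 0.369, -0.011]
ft_force: [10.9, -0.6, -8.5]
grip_width: 0.366
grip_force: 30.0
```

Request:
arm_command(motion=[[25,-4.7,0,1,0],[25,-9.4,0,2.3,0],[25,-14,0,4,0],[25,-18.5,0,6,0],[25,-22.8,0,8.3,0]])

```text
time: 20.52
position: [0.5284, 0.0954, 0.171]
tool_rot: [-3.119, 0.37, -0.02]
ft_force: [8.7, -2.6, 6.2]
grip_width: 0.365
grip_force: 30.0
```

```bash
python3 - <<'E'
from an import *
print(rel())
print(an([([0.5688,0.0854,0.1753],[4.4,.7,-12.2]),([0.5469,0.0908,0.1761],[7.7,.8,-12.5]),([0.5271,0.0957,0.1706],[7.5,-.2,.7])]).round(2))
E
```

```text
(20.5167, array([ 27.4,  -3.5, 171. ]), array([ 8.66, -2.65,  6.22]), 'stand F', np.float64(-9.04), np.float64(0.55), np.float64(-0.04), 0.3648549673140502, 30.00066787004471)
[[-9.48 74.32  0.45]
 [ 7.92 74.81  0.41]
 [24.12 75.16  0.52]]
```

Request:
arm_command(motion=[[25,2.1,0,-1.1,0],[25,4.3,0,-2.2,0],[25,6.5,0,-3.2,0],[25,8.8,0,-4.2,0],[25,11.1,0,-5.2,0]])

```text
time: 20.93
position: [0.5305, 0.0948, 0.172]
tool_rot: [3.12, -0.367, -0.015]
ft_force: [-9.4, 2.4, 1.7]
grip_width: 0.366
grip_force: 30.0
```

Request:
arm_command(motion=[[25,2.3,0,-0.7,0],[25,4.6,0,-1.4,0],[25,7,0,-2,0],[25,9.4,0,-2.6,0],[25,11.8,0,-3.1,0]])

```text
time: 21.35
position: [0.5409, 0.0923, 0.1749]
tool_rot: [3.119, -0.366, -0.019]
ft_force: [-11.0, 1.2, 4.9]
grip_width: 0.361
grip_force: 30.0
```

Request:
arm_command(motion=[[25,2.4,0,-0.3,0],[25,4.8,0,-0.6,0],[25,7.2,0,-0.8,0],[25,9.7,0,-1,0],[25,12.2,0,-1.1,0]])

```text
time: 21.77
position: [0.5531, 0.0893, 0.1765]
tool_rot: [3.119, -0.366, -0.017]
ft_force: [-11.3, 0.6, 6.0]
grip_width: 0.365
grip_force: 30.0
```

Request:
arm_command(motion=[[25,2.5,0,0.1,0],[25,5,0,0.2,0],[25,7.4,0,0.4,0],[25,9.8,0,0.7,0],[25,12.2,0,1.1,0]])

```text
time: 22.18
position: [0.5657, 0.0862, 0.176]
tool_rot: [3.119, -0.366, -0.015]
ft_force: [-10.8, 0.3, 9.3]
grip_width: 0.363
grip_force: 30.0
```

Request:
arm_command(motion=[[25,2.4,0,0.5,0],[25,4.8,0,1.1,0],[25,7.2,0,1.7,0],[25,9.5,0,2.4,0],[25,11.8,0,3.1,0]])

```text
time: 22.6
position: [0.5779, 0.0832, 0.1735]
tool_rot: [3.118, -0.367, -0.012]
ft_force: [-9.4, 0.3, 11.2]
grip_width: 0.367
grip_force: 30.0
```

Request:
arm_command(motion=[[25,2.3,0,0.9,0],[25,4.6,0,1.9,0],[25,6.8,0,3,0],[25,9,0,4.1,0],[25,11.1,0,5.2,0]])

```text
time: 23.02
position: [0.5896, 0.0803, 0.169]
tool_rot: [3.118, -0.367, -0.008]
ft_force: [-8.4, -0.5, 12.1]
grip_width: 0.361
grip_force: 30.0
```

Request:
arm_command(motion=[[25,-2.1,0,-1.1,0],[25,-4.3,0,-2.2,0],[25,-6.5,0,-3.2,0],[25,-8.8,0,-4.2,0],[25,-11.1,0,-5.2,0]])

```text
time: 23.43
position: [0.5823, 0.0821, 0.1722]
tool_rot: [-3.119, 0.369, -0.004]
ft_force: [5.8, 0.4, -7.1]
grip_width: 0.367
grip_force: 30.0
```

Request:
arm_command(motion=[[25,-2.3,0,-0.7,0],[25,-4.6,0,-1.4,0],[25,-7,0,-2,0],[25,-9.4,0,-2.6,0],[25,-11.8,0,-3.1,0]])

```text
time: 23.85
position: [0.5712, 0.0848, 0.1752]
tool_rot: [-3.119, 0.369, -0.006]
ft_force: [7.1, 1.3, -8.1]
grip_width: 0.364
grip_force: 30.0
```

Request:
arm_command(motion=[[25,-2.4,0,-0.3,0],[25,-4.8,0,-0.6,0],[25,-7.2,0,-0.8,0],[25,-9.7,0,-1,0],[25,-12.2,0,-1.1,0]])

```text
time: 24.27
position: [0.5601, 0.0875, 0.1766]
tool_rot: [-3.119, 0.369, -0.008]
ft_force: [9.2, 0.7, -8.6]
grip_width: 0.362
grip_force: 30.0
```

Request:
arm_command(motion=[[25,-2.5,0,0.1,0],[25,-5,0,0.2,0],[25,-7.4,0,0.4,0],[25,-9.8,0,0.7,0],[25,-12.2,0,1.1,0]])

```text
time: 24.68
position: [0.5494, 0.0901, 0.1763]
tool_rot: [-3.118, 0.37, -0.013]
ft_force: [11.1, 0.2, -5.9]
grip_width: 0.366
grip_force: 30.0
```

Request:
arm_command(motion=[[25,-2.4,0,0.5,0],[25,-4.8,0,1.1,0],[25,-7.2,0,1.7,0],[25,-9.5,0,2.4,0],[25,-11.8,0,3.1,0]])

```text
time: 25.1
position: [0.5392, 0.0927, 0.1745]
tool_rot: [-3.118, 0.37, -0.018]
ft_force: [12.1, -1.3, -2.4]
grip_width: 0.365
grip_force: 30.0
```

Request:
arm_command(motion=[[25,-2.3,0,0.9,0],[25,-4.6,0,1.9,0],[25,-6.8,0,3,0],[25,-9,0,4.1,0],[25,-11.1,0,5.2,0]])

```text
time: 25.52
position: [0.5291, 0.0952, 0.171]
tool_rot: [-3.119, 0.37, -0.021]
ft_force: [8.1, -1.2, 6.8]
grip_width: 0.364
grip_force: 30.0
```

```bash
cat > d2.py <<'E'
from an import *
import d1
B=[([0.5305,0.0948,0.172],[-9.4,2.4,1.7]),([0.5409,0.0923,0.1749],[-11,1.2,4.9]),([0.5531,0.0893,0.1765],[-11.3,.6,6]),([0.5657,0.0862,0.176],[-10.8,.3,9.3]),([0.5779,0.0832,0.1735],[-9.4,.3,11.2]),([0.5896,0.0803,0.169],[-8.4,-.5,12.1])]
F=[([0.5823,0.0821,0.1722],[5.8,.4,-7.1]),([0.5712,0.0848,0.1752],[7.1,1.3,-8.1]),([0.5601,0.0875,0.1766],[9.2,.7,-8.6]),([0.5494,0.0901,0.1763],[11.1,.2,-5.9]),([0.5392,0.0927,0.1745],[12.1,-1.3,-2.4]),([0.5291,0.0952,0.171],[8.1,-1.2,6.8])]
f,b=an(F),an(B)
print('---');print(f.round(2));print(b.round(2))
o=np.argsort(b[:,0])
for ph in (-20,-15,-10,-5,0,5,10,15,20):
    g=lambda f,b:-(np.interp(ph,f[:,0],f[:,2])+np.interp(ph,b[np.argsort(b[:,0]),0],b[np.argsort(b[:,0]),2]))/2
    print(ph,'first',g(d1.f,d1.b).round(3),'now',g(f,b).round(3))
E
python3 d2.py | sed -n '/---/,$p'
```

```text
---
[[-20.42  74.91   0.57]
 [-11.37  74.66   0.6 ]
 [ -2.53  74.67   0.68]
 [  5.93  74.7    0.75]
 [ 14.12  74.76   0.83]
 [ 22.55  74.71   0.76]]
[[ 21.23  75.1   -0.63]
 [ 12.75  74.74  -0.72]
 [  3.02  74.6   -0.81]
 [ -6.97  74.55  -0.87]
 [-16.81  74.69  -0.9 ]
 [-26.67  74.98  -0.95]]
-20 first 0.226 now 0.17
-15 first 0.232 now 0.151
-10 first 0.245 now 0.131
-5 first 0.256 now 0.097
0 first 0.287 now 0.06
5 first 0.323 now 0.021
10 first 0.312 now -0.024
15 first 0.287 now -0.064
20 first 0.215 now -0.067
```

Request:
arm_command(motion=[[25,2.1,0,-1.1,0],[25,4.3,0,-2.2,0],[25,6.5,0,-3.2,0],[25,8.8,0,-4.2,0],[25,11.1,0,-5.2,0]])

```text
time: 25.93
position: [0.531, 0.0947, 0.1718]
tool_rot: [3.12, -0.367, -0.013]
ft_force: [-9.2, 1.8, 4.3]
grip_width: 0.365
grip_force: 30.0
```

Request:
arm_command(motion=[[25,3.4,0,-1,0],[25,6.8,0,-1.9,0],[25,10.2,0,-2.7,0],[25,13.5,0,-3.3,0],[25,16.6,0,-3.8,0]])

```text
time: 26.35
position: [0.5455, 0.0911, 0.1753]
tool_rot: [3.119, -0.366, -0.019]
ft_force: [-10.9, 1.7, 7.5]
grip_width: 0.365
grip_force: 30.0
```

Request:
arm_command(motion=[[25,0,0,0,0],[25,0,0,0,0]])

```text
time: 26.52
position: [0.5464, 0.091, 0.1755]
tool_rot: [3.119, -0.366, -0.016]
ft_force: [-8.5, 0.8, 6.2]
grip_width: 0.369
grip_force: 30.0
```

```bash
python3 - <<'E'
from an import *
print(rel()); s=get_state(); print(an([(s['position'],s['ft_force'])]),s['qd'].round(3))
E
```

```text
(26.5167, array([  8.9,  -3.4, 175.5]), array([-8.48,  0.78,  6.17]), 'stand F', np.float64(8.43), np.float64(1.22), np.float64(0.11), 0.3685362477267446, 29.99928206205368)
[[ 8.40462107 74.25948261 -0.55213656]] [ 0.001 -0.003 -0.     0.002  0.001 -0.001 -0.001]
```

Request:
arm_command(motion=[[25,-1,0,0.5,0],[25,-2,0,1,0],[25,-2,0,1,0],[25,-2,0,1,0],[25,-2,0,1,0]])

```text
time: 26.93
position: [0.5463, 0.091, 0.1754]
tool_rot: [3.119, -0.367, -0.009]
ft_force: [-5.8, 0.4, 6.0]
grip_width: 0.362
grip_force: 30.0
```

Request:
arm_command(motion=[[25,0,0,0,0],[25,0,0,0,0],[25,0,0,0,0],[25,0,0,0,0],[25,0,0,0,0]])

```text
time: 27.35
position: [0.5463, 0.091, 0.1755]
tool_rot: [3.119, -0.367, -0.009]
ft_force: [-5.0, 1.8, 7.5]
grip_width: 0.362
grip_force: 30.0
```

```bash
python3 - <<'E'
from an import *
print(rel()); s=get_state(); print(an([(s['position'],s['ft_force'])]),s['qd'].round(3))
im,P,K,T=cloud('scene'); save('f.png',cv2.resize(im[130:300,220:390],(700,700),interpolation=cv2.INTER_CUBIC)[:600])
E
```

```text
(27.35, array([  8.9,  -3.4, 175.5]), array([-4.99,  1.81,  7.5 ]), 'stand F', np.float64(5.27), np.float64(-0.6), np.float64(0.08), 0.36226842455865854, 29.995736181735992)
[[ 8.43264421 74.25339485 -0.30572099]] [-0.001  0.001  0.     0.    -0.001 -0.     0.001]
```

View pics/f.png

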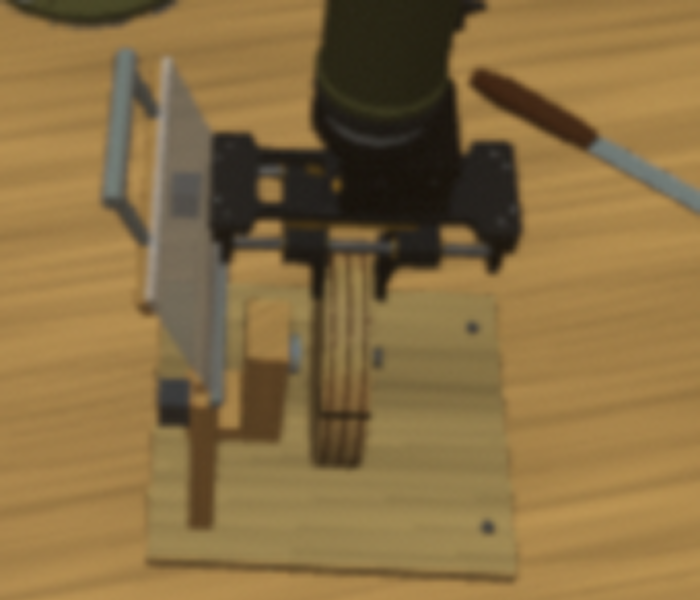

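The wheel is gripped at about (350,270) and motionless, the kerf now shows at (345,414), and the guard is still fully back. Handing in.

```bash
python3 -c "
from bench import *
print(close_job())"
```

```text
the job is handed in; nothing more can be done
None
```

The guard rests fully back on its stop, and the wheel is held still with its heavy side straight down, to within a few degrees judging by the turning forces; the job is handed in at about 27 s, and I never went near the mallet, chisel or rail.

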